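# Start the bolt of a small gluing press

### The arm

A 7-joint arm with a two-finger parallel gripper is mounted at the origin on a cart in front of the work surface, level with it; the furniture and walls round the work are solid. World frame = base frame: x ahead of the robot, y to its left, z up, the work surface at z = 0. Lengths are in m, angles in degrees, forces in N, time in s.
With the tool pointing down it reaches from about 0.425 to 0.875 m from the base axis. Payload 4.7 kg.
Tool frame: the origin (TCP) lies midway between the tips of the shut fingers; the grasp point (between the pads) lies 19 mm behind it (env.grip_depth is the distance from the TCP to the grasp point, in m); z points along the fingers, y is the line along which they close (so a half turn about z gives the same grasp; the last joint's range is limited). The gripper opens to 87 mm and grips with 3 to 60 N. Pads are 19 mm wide; open, the fingers measure 117 mm over their backs; the gripper's body (75 mm by 190 mm) begins 51 mm behind the grasp point.
Start: joints at [-62.733, 18.392, -4.016, 83.108, 1.295, 78.541, -3.26], TCP at [0.29, 0.582, 0.223] pointing down, gripper open.
Joint ranges: [-163.93, 163.93], [-17.29, 119.83], [-79.2, 71.16], [3.27, 140.29], [-89.18, 269.18], [5.43, 117.66], [-154.24, 154.24]. Speed limits (degrees/s): [147.25, 147.25, 180, 180, 180, 180, 180].

### API

Orientations are given as [roll, pitch, yaw] about the fixed x, y, z axes, in that order (R = Rz(yaw) Ry(pitch) Rx(roll)).
In Python, from cell import get_obs, optics, env, nets gives the robot as it stands.
- The arm moves only by the shell command python3 -m creep 'ROWS' [FORCE]. ROWS is JSON, a list of rows, each an object of numbers: "wx", "wy", "wz": the turn, a rotation vector about the tool's x, y, z in degrees; "tx", "ty", "tz": the shift along the tool's x, y, z in mm; "gripper": the opening, from -1 (shut) to 1 (fully open). A call has 1 to 5 rows; each row is the pose to reach, as a shift and turn from the pose commanded when the call began, along the tool's axes at that moment; what a row does not reach only later rows make up. A row lasts 1/12 s, in which the tool goes at most 41.7 mm and 7.16 degrees, less where a joint would pass 70% of its speed; a pose out of reach is approached as far as the arm can. A call with a gripper value outside its range is refused whole. The fingers move at their own pace and stop on an object; FORCE is the grip in N (left out, the last holds). Time passes only in rows, so rows that repeat a pose let the fingers close. It gives the time, the measured TCP pose, the force, the opening and the grip force at its end, in the units of the state.
- get_obs(): the state, without advancing time (a new reading comes with each control period).
- optics.read_camera(name): name is "scene" or "top"; returns (picture, depth): 400x640x3 uint8, red, green, blue; 400x640 float32, m along the optical axis (not along the pixel's ray), 0 where there is no reading.
- optics.camera_info(name): a dict with "fovy" (degrees; the focal length in pixels is half the picture's height over the tangent of half this angle, whatever the lens; pixels are square), "cx", "cy" (the principal point, pixels), "k1" (the pictures are not rectified: a ray, as slopes to the right and down, at radius r is drawn at 1 + k1 r^2 times it, then the intrinsics apply), "R" (3x3) and "t" (3): a world point X has camera coordinates R X + t. Camera axes: x right, y down, z forward; pixel columns grow to the right and rows downward; lengths in m; the calibration is good to about 2 mm. A picture is of the moment at which its call begins. camera_info takes no time and is no camera call.
- env.sign_off(): hands the job in; it is judged then, once.
Trained networks look in the newest picture that a camera, given by its name, has taken for a name from the list of things; names that differ only in an ending like _2 or _b are one class to them, and where a whole thing is asked for, a point or a joint stands for the part that bears it (a point fixed in the world has none). Each returns a list of dicts, best first, with "confidence" (0 to 1); they miss things now and then, are a little off and sometimes report something else, mostly with a low value. They report only what shows in the picture. A call takes as long as a camera call.
- nets.look_for(query, camera): "point" ([x, y, z] in m, in world coordinates, good to about 4 mm: the middle of the surface that is visible of it).
- nets.place_of(query, camera): "point" ([x, y, z] in m, in world coordinates, good to about 4 mm: a listed point, or the origin of a listed thing).
The state is a dict: "time_s": time; "qpos": joint angles; "joint_velocities": joint speeds; "effort": joint torques, N m; "tool_pos": TCP position; "tool_rot": TCP orientation; "force": force on the tool from outside, world axes, zero at the start; "wrist_torque": the same for the moment, N m; "grip_width": finger opening in m; "grasp_force": force on a finger pad.
Only numpy, scipy, OpenCV 4.12 (cv2) and the standard library are available. Lean on these libraries where they do the work, as an engineer would, in place of code of your own. Each camera call takes 0.05 s, during which the arm holds its last target. There are 200 camera calls.

### The job

The black-handled bolt of the little gluing press stands wrongly on the first thread of its brass boss and binds if it is driven straight in, so never force it forward from there. Turn it backward (anticlockwise seen from above) until it drops into the thread, then turn it forward (clockwise) one full turn, and finish while still gripping the handle bar, holding the bolt still. Do not knock the glue bottle beside the press.

Things in the scene. Friction and masses are not known exactly. Their poses are not given: they have to be found in the camera images.
- press: Gluing press fixed to the table: plywood base 100 x 150 x 14 mm, two steel posts to 92 mm height at 56 mm either side of the middle (its y axis), an aluminium bridge 34 mm wide along y, top 76 mm above the table, with a brass boss in its middle, diameter 36 mm, top at 85 mm. Origin: centre of the base's underside; the bolt's axis is vertical through it; joint bolt is measured from its x axis.
- bolt_head: Handle bar on top of the bolt, black, 46 mm long (its x axis), 12 mm thick (y), 24 mm high, with a red mark on top of its +x end. Origin at the bar's centre, on the bolt's axis, 130 mm above the table when joint bolt_lift reads 0. It turns and sinks with the bolt. Grip it from above across its 12 mm thickness.
- bolt_grip (a point): The centre of the handle bar (same point and axes as body bolt_head). Under the bar a steel collar of diameter 20 mm reaches to 19 mm below this point, then comes the thin shank; there is room for fingertips down to the boss's top.
- bolt (a joint): Turn of the bolt, rad, growing anticlockwise from above (backward), falling forward; counts on over turns. Bar heading = press heading + this. The thread's open end, where the bolt drops when turned backward, is at 0; a burr stops it at about +0.65. Starts between -1.7 and -0.4. Driven forward without the drop it binds on the burr near -4; hard end at -8.5. Slight friction: stays where left.
- bolt_lift (a joint): Height of the bolt, m. Right-hand thread, 10 mm per turn: before the drop it is 0.010 x bolt / 6.28, once dropped 10 mm lower at the same angle (about 1.5 mm of play). The bolt weighs 0.2 kg and sinks by its own weight only; a firm grip keeps it from dropping until eased or opened.
- glue_bottle: Small white glue bottle standing loose beside the press, diameter 38 mm, 72 mm high. Origin: centre of its underside.

How it is judged:
By the outcome, as a careful person would: the job done as asked, in the order asked, and still so for the second after the job is handed in, while the arm keeps its last pose, push and grip.
It also fails if it takes over 72 s, if anything falls off the work surface, if the arm or the gripper's body presses on something with over 40 N, if the wrist force passes 120 N, or if a joint passes its speed limit or range.

## Working session

There is one attempt and no reset: what is moved stays moved. The work goes in short steps, Python scripts to look and compute and a shell command to move; the robot and the scene stay as the last step left them, time stands still between calls to the robot, and variables do not carry over. Pictures are saved under pics/ and viewed, at most 10 in all, crops included, and the job is handed in when it is done.

```bash
mkdir -p pics
python3 - <<'E'
from cell import get_obs, optics, env, nets
import cv2
for c in ("scene","top"):
    p,d=optics.read_camera(c); cv2.imwrite(f"pics/{c}0.png",p[:,:,::-1])
    for q in ("press","bolt_head","bolt_grip","glue_bottle"):
        print(c,q,nets.place_of(q,c)[:2])
o=get_obs();print(o['time_s'],o['tool_pos'],o['tool_rot'],o['grip_width'],env.grip_depth)
E
```

```text
scene press [{'point': [0.5321, 0.0943, -0.0011], 'confidence': 0.77}]
scene bolt_head [{'point': [0.537, 0.0955, 0.1333], 'confidence': 0.56}]
scene bolt_grip [{'point': [0.5393, 0.0948, 0.1325], 'confidence': 0.25}]
scene glue_bottle [{'point': [0.4588, 0.2104, 0.0002], 'confidence': 0.71}]
top press [{'point': [0.536, 0.098, -0.0011], 'confidence': 0.79}]
top bolt_head [{'point': [0.5408, 0.0947, 0.131], 'confidence': 0.61}]
top bolt_grip [{'point': [0.534, 0.0969, 0.1293], 'confidence': 0.73}]
top glue_bottle [{'point': [0.4554, 0.2067, -0.0023], 'confidence': 0.81}]
0.5 [0.28962719 0.58189929 0.22252246] [-1.79998232e+02  1.42599163e-03  1.53541717e+02] 0.08698980882827219 0.0187
```

View pics/top0.png

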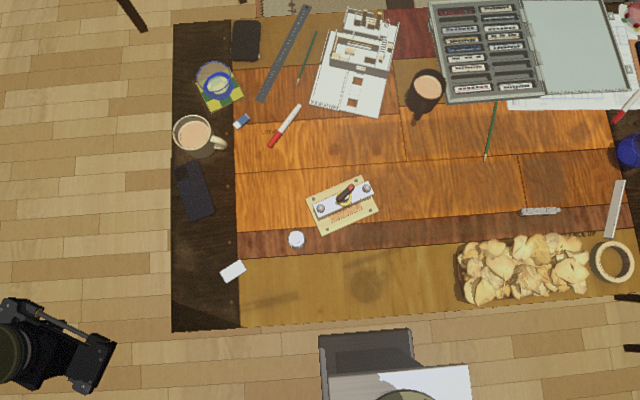

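View pics/scene0.png

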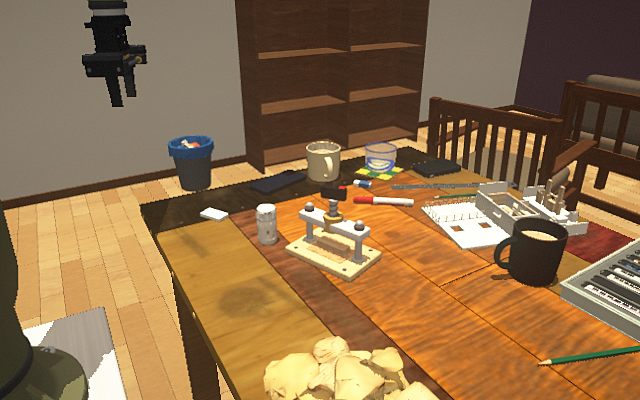

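The top view shows the press at about (342,205), with the bar centred near (345,195) and its red mark towards the upper right. The bottle is at (296,239). Next I'll measure both headings from depth.

```bash
cat > h.py <<'E'
import numpy as np, cv2
from cell import get_obs, optics, env, nets
def cloud(c):
    p,d=optics.read_camera(c); i=optics.camera_info(c)
    f=200/np.tan(np.radians(i['fovy'])/2)
    K=np.array([[f,0,i['cx']],[0,f,i['cy']],[0,0,1.]])
    v,u=np.mgrid[:400,:640]; uv=np.stack([u,v],-1).reshape(-1,1,2).astype(float)
    s=cv2.undistortPoints(uv,K,np.array([i['k1'],0,0,0.]),None)[:,0]
    z=d.reshape(-1,1); X=(np.hstack([s,np.ones_like(z)])*z-np.array(i['t']))@np.array(i['R'])
    X[z[:,0]==0]=np.nan
    return p,X.reshape(400,640,3)
def rect(P): 
    r=cv2.minAreaRect(P[:,:2].astype(np.float32)*1000); return np.round(r[0],1),np.round(r[1],1),round(r[2],1)
E
python3 - <<'E'
from h import *
for c in ("top","scene"):
    p,X=cloud(c); P=X.reshape(-1,3); C=p.reshape(-1,3).astype(int)
    n=np.hypot(P[:,0]-.536,P[:,1]-.096)
    for nm,m in (("bar",(n<.035)&(P[:,2]>.113)&(P[:,2]<.16)),("base",(n<.1)&(P[:,2]>.009)&(P[:,2]<.02)),("bridge",(n<.075)&(P[:,2]>.066)&(P[:,2]<.1)),("bottle",(np.hypot(P[:,0]-.457,P[:,1]-.208)<.03)&(P[:,2]>.06))):
        if m.sum()<5: continue
        print(c,nm,m.sum(),P[m].mean(0).round(4),rect(P[m]),P[m][:,2].max().round(3))
        if nm=="bar":
            r=m&(C[:,0]>C[:,1]+60); t=m&(P[:,2]>.135)
            print(" red",P[r].mean(0).round(4), "topface",P[t].mean(0).round(4),rect(P[t]))
            q=P[t][:,:2]; w,V=np.linalg.eigh(np.cov(q.T)); print(" pca",np.degrees(np.arctan2(V[1,1],V[0,1])).round(1),np.sqrt(w)*1000)
    if c=="top":
        cv2.imwrite("pics/crop.png",cv2.resize(p[170:255,280:400,::-1],None,fx=6,fy=6,interpolation=cv2.INTER_NEAREST))
E
```

```text
top bar 161 [0.534  0.0968 0.1361] (array([536. ,  96.6]), array([19.2, 45.1]), 27.6) 0.144
 red [0.5454 0.0838 0.1398] topface [0.5355 0.0965 0.1395] (array([535.9,  96.5]), array([12.2, 45. ]), 39.8)
 pca 128.3 [ 3.4495292  13.20636643]
top base 1628 [0.5275 0.0979 0.0145] (array([536.3,  96. ]), array([100.2, 150.5]), 19.6) 0.02
top bridge 824 [0.5329 0.0979 0.0783] (array([536. ,  96.5]), array([ 34.8, 137.6]), 19.8) 0.098
top bottle 242 [0.4546 0.2069 0.0719] (array([455.6, 206. ]), array([37.2, 37. ]), 86.8) 0.077
scene bar 399 [0.5321 0.0922 0.1292] (array([532.4,  93.6]), array([15.2, 45.6]), 40.3) 0.141
 red [0.5344 0.0923 0.1275] topface [0.5336 0.0931 0.1384] (array([533.4,  94.4]), array([12.9, 44.6]), 36.7)
 pca 130.1 [ 2.95892228 13.38843877]
scene base 2023 [0.5266 0.0824 0.0153] (array([533.7,  96. ]), array([100.2, 151.7]), 20.2) 0.02
scene bridge 1137 [0.5306 0.0859 0.0777] (array([533.8,  95.5]), array([ 36.5, 138.8]), 20.1) 0.1
scene bottle 253 [0.4514 0.2002 0.069 ] (array([452.9, 204.9]), array([36.8, 37.2]), 14.1) 0.074
```

View pics/crop.png

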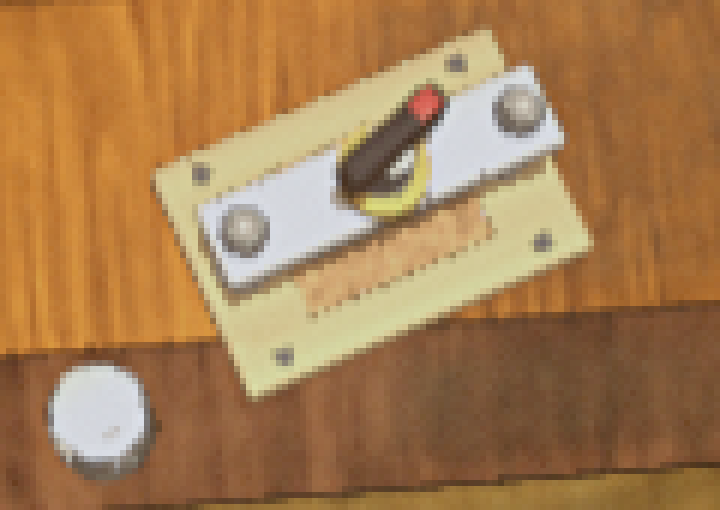

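The bar heads −50.5° and the press x axis +19.7°, so bolt ≈ −70°. The axis is at about (0.535, 0.096). I'll keep the height and move over there, turning as a later step.

```bash
python3 -m creep '[{"tx":-29,"ty":-22},{"tx":-58,"ty":-44},{"tx":-87,"ty":-65},{"tx":-116,"ty":-87},{"tx":-145,"ty":-109}]'
python3 -m creep '[{"tx":-29,"ty":-22},{"tx":-58,"ty":-44},{"tx":-87,"ty":-65},{"tx":-116,"ty":-87},{"tx":-145,"ty":-109}]'
python3 -m creep '[{"tx":-29,"ty":-22},{"tx":-58,"ty":-44},{"tx":-87,"ty":-65},{"tx":-116,"ty":-87},{"tx":-145,"ty":-109}]'
python3 -m creep '[{"wz":7},{"wz":14},{"wz":20},{"wz":24},{"wz":24}]'
python3 -c "
from h import *
o=get_obs();print(o['time_s'],o['tool_pos'],o['tool_rot'],o['qpos'])"
```

```text
0.6 [0.28965727 0.58190568 0.22259562] [1.79995658e+02 3.44588279e-03 1.53540088e+02] [-62.73193548  18.39098301  -4.0164454   83.10773643   1.29574874
  78.54211705  -3.26112382]validation failed for argument at $[0]...
validation failed for argument at $[0]...
validation failed for argument at $[0]...
validation failed for argument at $[0]...
```

The rows probably need every key, so I'll test one full row.

```bash
python3 -m creep '[{"wx":0,"wy":0,"wz":0,"tx":-29,"ty":-22,"tz":0,"gripper":1}]'
```

```text
time_s: 0.68
tool_pos: [0.2996, 0.5549, 0.2217]
tool_rot: [179.9, -0.3, 154.1]
force: [-0.9, 0.4, 0.4]
grip_width: 0.0868
grasp_force: 0.0
```

```bash
python3 -m creep '[{"wx":0,"wy":0,"wz":0,"tx":-29,"ty":-22,"tz":0,"gripper":0.2},{"wx":0,"wy":0,"wz":0,"tx":-58,"ty":-44,"tz":0,"gripper":0.2},{"wx":0,"wy":0,"wz":0,"tx":-87,"ty":-65,"tz":0,"gripper":0.2},{"wx":0,"wy":0,"wz":0,"tx":-116,"ty":-87,"tz":0,"gripper":0.2},{"wx":0,"wy":0,"wz":0,"tx":-145,"ty":-109,"tz":0,"gripper":0.2}]'
python3 -m creep '[{"wx":0,"wy":0,"wz":0,"tx":-29,"ty":-22,"tz":0,"gripper":0.2},{"wx":0,"wy":0,"wz":0,"tx":-58,"ty":-44,"tz":0,"gripper":0.2},{"wx":0,"wy":0,"wz":0,"tx":-87,"ty":-65,"tz":0,"gripper":0.2},{"wx":0,"wy":0,"wz":0,"tx":-116,"ty":-87,"tz":0,"gripper":0.2},{"wx":0,"wy":0,"wz":0,"tx":-145,"ty":-109,"tz":0,"gripper":0.2}]'
python3 -m creep '[{"wx":0,"wy":0,"wz":0,"tx":-29,"ty":-22,"tz":0,"gripper":0.2},{"wx":0,"wy":0,"wz":0,"tx":-58,"ty":-44,"tz":0,"gripper":0.2},{"wx":0,"wy":0,"wz":0,"tx":-87,"ty":-65,"tz":0,"gripper":0.2},{"wx":0,"wy":0,"wz":0,"tx":-116,"ty":-87,"tz":0,"gripper":0.2},{"wx":0,"wy":0,"wz":0,"tx":-117,"ty":-87,"tz":0,"gripper":0.2}]'
python3 -m creep '[{"wx":0,"wy":0,"wz":7,"tx":0,"ty":0,"tz":0,"gripper":0.2},{"wx":0,"wy":0,"wz":14,"tx":0,"ty":0,"tz":0,"gripper":0.2},{"wx":0,"wy":0,"wz":20,"tx":0,"ty":0,"tz":0,"gripper":0.2},{"wx":0,"wy":0,"wz":24,"tx":0,"ty":0,"tz":0,"gripper":0.2},{"wx":0,"wy":0,"wz":24,"tx":0,"ty":0,"tz":0,"gripper":0.2}]'
python3 -c "
from h import *
o=get_obs();print(o['time_s'],o['tool_pos'],o['tool_rot'],o['qpos'])"
```

```text
time_s: 1.1
tool_pos: [0.3876, 0.3855, 0.2228]
tool_rot: [180.0, 0.0, 153.6]
force: [0.5, 1.3, 0.5]
grip_width: 0.0617
grasp_force: 0.0
time_s: 1.52
tool_pos: [0.4688, 0.2233, 0.223]
tool_rot: [179.9, 0.0, 153.6]
force: [0.2, -0.4, -0.6]
grip_width: 0.0523
grasp_force: 0.0
time_s: 1.93
tool_pos: [0.537, 0.0857, 0.2231]
tool_rot: [-179.9, 0.2, 152.9]
force: [-0.0, -0.4, -0.4]
grip_width: 0.0519
grasp_force: 0.0
time_s: 2.35
tool_pos: [0.5342, 0.0952, 0.2227]
tool_rot: [180.0, -0.0, 129.4]
force: [0.3, 0.4, 0.6]
grip_width: 0.052
grasp_force: 0.0
2.35 [0.5342497  0.09515801 0.22271343] [ 1.79978578e+02 -6.10279163e-04  1.29449844e+02] [-31.52249455   5.11765238  19.89308102  99.21859699  -1.80376408
  75.95564822  28.18460912]
```

```bash
python3 -m creep '[{"wx":0,"wy":0,"wz":0,"tx":0,"ty":0,"tz":30,"gripper":0.2},{"wx":0,"wy":0,"wz":0,"tx":0,"ty":0,"tz":60,"gripper":0.2},{"wx":0,"wy":0,"wz":0,"tx":0,"ty":0,"tz":85,"gripper":0.2},{"wx":0,"wy":0,"wz":0,"tx":0,"ty":0,"tz":104,"gripper":0.2},{"wx":0,"wy":0,"wz":0,"tx":0,"ty":0,"tz":104,"gripper":0.2}]'
python3 - <<'E'
from h import *
p,X=cloud("scene"); cv2.imwrite("pics/s1.png",cv2.resize(p[150:290,240:420,::-1],None,fx=4,fy=4))
E
python3 -m creep '[{"wx":0,"wy":0,"wz":0,"tx":0,"ty":0,"tz":0,"gripper":-1},{"wx":0,"wy":0,"wz":0,"tx":0,"ty":0,"tz":0,"gripper":-1},{"wx":0,"wy":0,"wz":0,"tx":0,"ty":0,"tz":0,"gripper":-1},{"wx":0,"wy":0,"wz":0,"tx":0,"ty":0,"tz":0,"gripper":-1},{"wx":0,"wy":0,"wz":0,"tx":0,"ty":0,"tz":0,"gripper":-1}]' 20
python3 -m creep '[{"wx":0,"wy":0,"wz":0,"tx":0,"ty":0,"tz":0,"gripper":-1},{"wx":0,"wy":0,"wz":0,"tx":0,"ty":0,"tz":0,"gripper":-1},{"wx":0,"wy":0,"wz":0,"tx":0,"ty":0,"tz":0,"gripper":-1},{"wx":0,"wy":0,"wz":0,"tx":0,"ty":0,"tz":0,"gripper":-1},{"wx":0,"wy":0,"wz":0,"tx":0,"ty":0,"tz":0,"gripper":-1}]' 20
```

```text
time_s: 2.77
tool_pos: [0.5311, 0.0945, 0.1144]
tool_rot: [-179.6, -0.2, 129.7]
force: [-1.2, 0.7, -0.6]
grip_width: 0.0518
grasp_force: 0.0
time_s: 3.23
tool_pos: [0.5349, 0.0951, 0.1195]
tool_rot: [179.9, 0.0, 129.6]
force: [0.4, 0.6, 0.2]
grip_width: 0.0266
grasp_force: 0.0
time_s: 3.65
tool_pos: [0.5359, 0.0962, 0.1191]
tool_rot: [179.8, 0.1, 129.6]
force: [4.2, 3.9, -1.7]
grip_width: 0.0124
grasp_force: 20.0
```

View pics/s1.png

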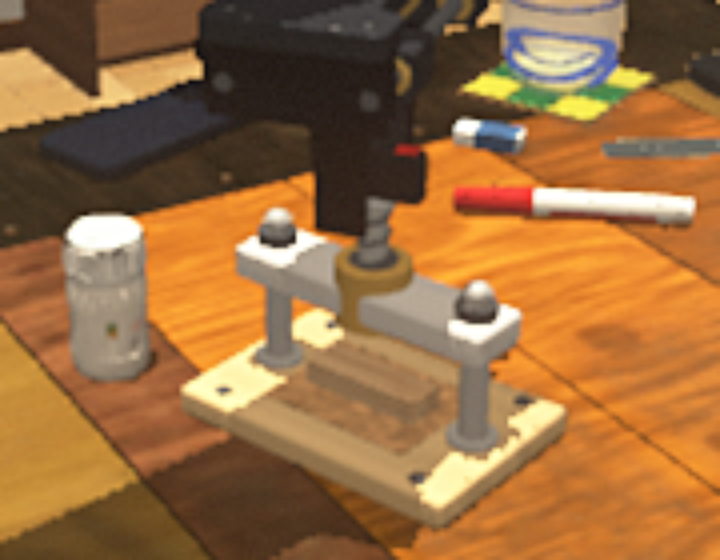

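The fingers straddle the bar (red mark at about (408,150)) and the grip is good at 12.4 mm. The side force says the axis is about 1.5 mm further along tool +y, so I'll add that and turn backward.

```bash
python3 -m creep '[{"wx":0,"wy":0,"wz":-5,"tx":0,"ty":1.5,"tz":-0.1,"gripper":-1},{"wx":0,"wy":0,"wz":-11,"tx":0,"ty":1.5,"tz":-0.3,"gripper":-1},{"wx":0,"wy":0,"wz":-17,"tx":0,"ty":1.5,"tz":-0.5,"gripper":-1},{"wx":0,"wy":0,"wz":-23,"tx":0,"ty":1.5,"tz":-0.6,"gripper":-1},{"wx":0,"wy":0,"wz":-29,"tx":0,"ty":1.5,"tz":-0.8,"gripper":-1}]' 20
python3 -m creep '[{"wx":0,"wy":0,"wz":-6,"tx":0,"ty":0,"tz":-0.2,"gripper":-1},{"wx":0,"wy":0,"wz":-12,"tx":0,"ty":0,"tz":-0.3,"gripper":-1},{"wx":0,"wy":0,"wz":-18,"tx":0,"ty":0,"tz":-0.5,"gripper":-1},{"wx":0,"wy":0,"wz":-24,"tx":0,"ty":0,"tz":-0.7,"gripper":-1},{"wx":0,"wy":0,"wz":-24,"tx":0,"ty":0,"tz":-0.7,"gripper":-1}]' 20
python3 - <<'E'
from h import *
o=get_obs();print(o['qpos'],o['wrist_torque'],o['force'])
p,X=cloud("scene"); cv2.imwrite("pics/s2.png",cv2.resize(p[150:290,240:420,::-1],None,fx=4,fy=4))
E
```

```text
time_s: 4.07
tool_pos: [0.5355, 0.0958, 0.1196]
tool_rot: [180.0, 0.0, 158.8]
force: [1.2, 0.9, 0.6]
grip_width: 0.0117
grasp_force: 20.0
time_s: 4.48
tool_pos: [0.5355, 0.0955, 0.1204]
tool_rot: [-180.0, 0.0, -177.3]
force: [0.1, -0.2, 0.9]
grip_width: 0.0119
grasp_force: 20.0
[-26.57084417   9.82867179  15.03392003 106.14789669  -2.79250028
  64.38329564  82.14103036] [-0.03623066  0.05646522  0.02365694] [ 0.12473869 -0.17079342  0.90130756]
```

View pics/s2.png

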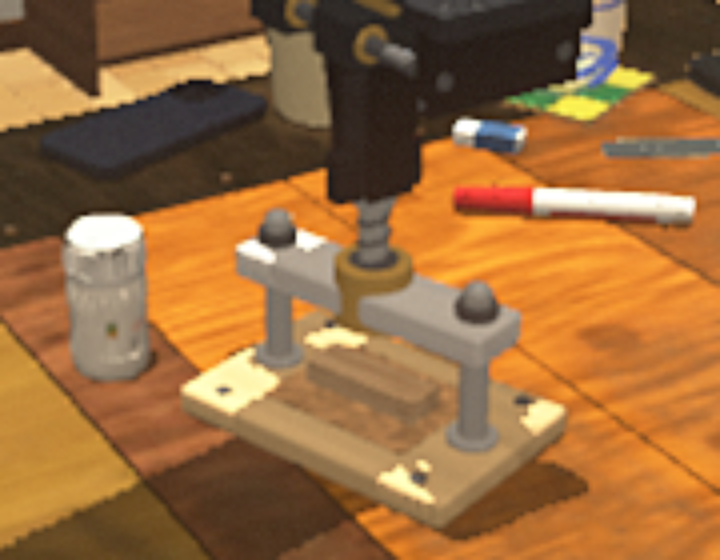

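It's turning with the grip: bolt ≈ −17°, with small forces. I'll turn back about 28° more, to about +11°, then open a little to let it drop.

```bash
python3 -m creep '[{"wx":0,"wy":0,"wz":-6,"tx":0,"ty":0,"tz":-0.2,"gripper":-1},{"wx":0,"wy":0,"wz":-12,"tx":0,"ty":0,"tz":-0.3,"gripper":-1},{"wx":0,"wy":0,"wz":-18,"tx":0,"ty":0,"tz":-0.5,"gripper":-1},{"wx":0,"wy":0,"wz":-23,"tx":0,"ty":0,"tz":-0.7,"gripper":-1},{"wx":0,"wy":0,"wz":-28,"tx":0,"ty":0,"tz":-0.8,"gripper":-1}]' 20
python3 -m creep '[{"wx":0,"wy":0,"wz":0,"tx":0,"ty":0,"tz":0,"gripper":-1},{"wx":0,"wy":0,"wz":0,"tx":0,"ty":0,"tz":0,"gripper":-1}]' 20
python3 -c "
from h import *
o=get_obs();print(o['wrist_torque'],o['force'],o['tool_rot'])"
python3 -m creep '[{"wx":0,"wy":0,"wz":0,"tx":0,"ty":0,"tz":0,"gripper":0.2},{"wx":0,"wy":0,"wz":0,"tx":0,"ty":0,"tz":0,"gripper":0.2},{"wx":0,"wy":0,"wz":0,"tx":0,"ty":0,"tz":0,"gripper":0.2},{"wx":0,"wy":0,"wz":0,"tx":0,"ty":0,"tz":0,"gripper":0.2},{"wx":0,"wy":0,"wz":0,"tx":0,"ty":0,"tz":0,"gripper":0.2}]'
python3 - <<'E'
from h import *
p,X=cloud("scene"); cv2.imwrite("pics/s3.png",cv2.resize(p[150:290,240:420,::-1],None,fx=4,fy=4))
E
```

```text
time_s: 4.95
tool_pos: [0.5356, 0.0949, 0.1205]
tool_rot: [-179.9, -0.0, -149.4]
force: [1.4, -1.8, -1.9]
grip_width: 0.0116
grasp_force: 20.0
time_s: 5.12
tool_pos: [0.5356, 0.0949, 0.1206]
tool_rot: [-179.9, -0.0, -149.7]
force: [2.5, -2.9, -2.0]
grip_width: 0.0119
grasp_force: 20.0
[-0.39722968 -0.4025432   0.02358678] [ 2.46873226 -2.94076948 -2.04405239] [-1.79944072e+02 -2.11109322e-02 -1.49744377e+02]
time_s: 5.53
tool_pos: [0.5353, 0.0963, 0.121]
tool_rot: [180.0, 0.0, -149.5]
force: [1.5, -0.3, 0.2]
grip_width: 0.0375
grasp_force: 0.0
```

View pics/s3.png

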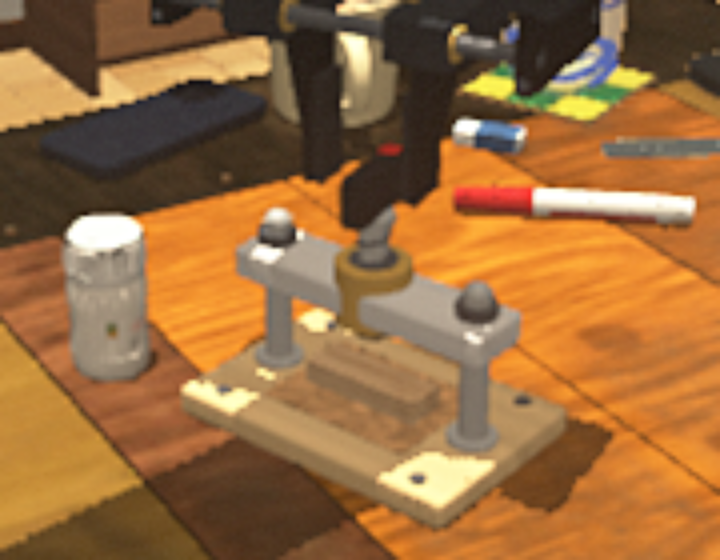

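It seems to have dropped: the bar now sits just above the boss at about (375,185). I'll measure its height and heading.

Run:
```python
from h import *
p,X=cloud("scene"); P=X[150:205,322:350].reshape(-1,3); C=p[150:205,322:350].reshape(-1,3).astype(int)
n=np.hypot(P[:,0]-.534,P[:,1]-.095)
r=(n<.03)&(C[:,0]>C[:,1]+60)&(P[:,2]>.105); print("red",r.sum(),P[r].mean(0).round(4),P[r].max(0).round(4))
# whole bar: dark points below fingertips' height
d=(n<.028)&(C.max(1)<110)&(P[:,2]>.108)&(P[:,2]<.117); print(d.sum(),P[d].mean(0),rect(P[d]))
a=(n<.03)&(P[:,2]>.122)&(P[:,2]<.136); print(rect(P[a|d]))
```

```text
red 24 [0.5413 0.0912 0.1285] [0.5541 0.1155 0.133 ]
36 [0.53574297 0.09094574 0.11424982] (array([534.9,  90.8]), array([42.6,  9.2]), 17.8)
(array([537.6,  91.1]), array([42.2, 45.6]), 61.6)
```

The bar top is now about 0.131, so it has dropped 10 mm, at heading ≈ 30.5° (bolt ≈ +11°). I'll descend 11.5 mm, recentre and regrip.

```bash
python3 -m creep '[{"wx":0,"wy":0,"wz":0,"tx":0,"ty":-1.6,"tz":6,"gripper":0.0},{"wx":0,"wy":0,"wz":0,"tx":0,"ty":-1.6,"tz":11.5,"gripper":0.0},{"wx":0,"wy":0,"wz":0,"tx":0,"ty":-1.6,"tz":11.5,"gripper":0.0},{"wx":0,"wy":0,"wz":0,"tx":0,"ty":-1.6,"tz":11.5,"gripper":-1},{"wx":0,"wy":0,"wz":0,"tx":0,"ty":-1.6,"tz":11.5,"gripper":-1}]' 20
python3 -m creep '[{"wx":0,"wy":0,"wz":0,"tx":0,"ty":0,"tz":0,"gripper":-1},{"wx":0,"wy":0,"wz":0,"tx":0,"ty":0,"tz":0,"gripper":-1},{"wx":0,"wy":0,"wz":0,"tx":0,"ty":0,"tz":0,"gripper":-1},{"wx":0,"wy":0,"wz":0,"tx":0,"ty":0,"tz":0,"gripper":-1},{"wx":0,"wy":0,"wz":0,"tx":0,"ty":0,"tz":0,"gripper":-1}]' 20
python3 -m creep '[{"wx":0,"wy":0,"wz":6,"tx":0,"ty":0,"tz":0.2,"gripper":-1},{"wx":0,"wy":0,"wz":12,"tx":0,"ty":0,"tz":0.3,"gripper":-1},{"wx":0,"wy":0,"wz":18,"tx":0,"ty":0,"tz":0.5,"gripper":-1},{"wx":0,"wy":0,"wz":24,"tx":0,"ty":0,"tz":0.7,"gripper":-1},{"wx":0,"wy":0,"wz":30,"tx":0,"ty":0,"tz":0.8,"gripper":-1}]' 20
python3 -c "
from h import *
o=get_obs();print(o['wrist_torque'],o['force'],o['tool_rot'],o['qpos'])"
```

```text
time_s: 6.05
tool_pos: [0.5362, 0.0944, 0.1091]
tool_rot: [180.0, -0.0, -149.5]
force: [0.8, 0.1, -0.4]
grip_width: 0.0366
grasp_force: 0.0
time_s: 6.47
tool_pos: [0.536, 0.0951, 0.1095]
tool_rot: [180.0, 0.0, -149.4]
force: [-1.1, 1.1, 1.0]
grip_width: 0.012
grasp_force: 20.0
time_s: 6.88
tool_pos: [0.5359, 0.0954, 0.1087]
tool_rot: [179.9, -0.0, -179.7]
force: [-1.7, 1.6, 0.8]
grip_width: 0.0114
grasp_force: 20.0
[0.43786021 0.24919218 0.08296548] [-1.68958199  1.55968063  0.84268389] [ 1.79934464e+02 -2.24866004e-02 -1.79711335e+02] [-26.80330317  10.5816718   15.43709214 106.77073591  -3.22000371
  63.06693366  80.13231581]
```

```bash
for i in 1; do
python3 -m creep '[{"wx":0,"wy":0,"wz":6,"tx":0,"ty":0,"tz":0.2,"gripper":-1},{"wx":0,"wy":0,"wz":12,"tx":0,"ty":0,"tz":0.3,"gripper":-1},{"wx":0,"wy":0,"wz":18,"tx":0,"ty":0,"tz":0.5,"gripper":-1},{"wx":0,"wy":0,"wz":24,"tx":0,"ty":0,"tz":0.7,"gripper":-1},{"wx":0,"wy":0,"wz":31,"tx":0,"ty":0,"tz":0.9,"gripper":-1}]' 20
python3 -m creep '[{"wx":0,"wy":0,"wz":6,"tx":0,"ty":0,"tz":0.2,"gripper":-1},{"wx":0,"wy":0,"wz":12,"tx":0,"ty":0,"tz":0.3,"gripper":-1},{"wx":0,"wy":0,"wz":18,"tx":0,"ty":0,"tz":0.5,"gripper":-1},{"wx":0,"wy":0,"wz":24,"tx":0,"ty":0,"tz":0.7,"gripper":-1},{"wx":0,"wy":0,"wz":31,"tx":0,"ty":0,"tz":0.9,"gripper":-1}]' 20
done
python3 -c "
from h import *
o=get_obs();print(o['wrist_torque'],o['force'],o['tool_rot'],o['qpos'])"
```

```text
time_s: 7.3
tool_pos: [0.536, 0.0958, 0.1078]
tool_rot: [179.9, -0.0, 149.3]
force: [-1.6, 2.4, 0.6]
grip_width: 0.0119
grasp_force: 20.0
time_s: 7.72
tool_pos: [0.5363, 0.096, 0.107]
tool_rot: [179.9, -0.1, 118.3]
force: [-0.7, 2.8, 0.8]
grip_width: 0.0115
grasp_force: 20.0
[0.5343639  0.03796786 0.00700806] [-0.70746125  2.76841348  0.8239256 ] [ 1.79925889e+02 -7.77279539e-02  1.18305404e+02] [-32.17338704  10.88609803  21.39554215 107.03954541  -4.54947461
  62.83396345  19.25373044]
```

```bash
python3 -m creep '[{"wx":0,"wy":0,"wz":6,"tx":0,"ty":0,"tz":0.2,"gripper":-1},{"wx":0,"wy":0,"wz":12,"tx":0,"ty":0,"tz":0.3,"gripper":-1},{"wx":0,"wy":0,"wz":18,"tx":0,"ty":0,"tz":0.5,"gripper":-1},{"wx":0,"wy":0,"wz":24,"tx":0,"ty":0,"tz":0.7,"gripper":-1},{"wx":0,"wy":0,"wz":31,"tx":0,"ty":0,"tz":0.9,"gripper":-1}]' 20
python3 -m creep '[{"wx":0,"wy":0,"wz":6,"tx":0,"ty":0,"tz":0.2,"gripper":-1},{"wx":0,"wy":0,"wz":12,"tx":0,"ty":0,"tz":0.3,"gripper":-1},{"wx":0,"wy":0,"wz":18,"tx":0,"ty":0,"tz":0.5,"gripper":-1},{"wx":0,"wy":0,"wz":24,"tx":0,"ty":0,"tz":0.7,"gripper":-1},{"wx":0,"wy":0,"wz":31,"tx":0,"ty":0,"tz":0.9,"gripper":-1}]' 20
python3 -m creep '[{"wx":0,"wy":0,"wz":6,"tx":0,"ty":0,"tz":0.2,"gripper":-1},{"wx":0,"wy":0,"wz":12,"tx":0,"ty":0,"tz":0.3,"gripper":-1},{"wx":0,"wy":0,"wz":18,"tx":0,"ty":0,"tz":0.5,"gripper":-1},{"wx":0,"wy":0,"wz":24,"tx":0,"ty":0,"tz":0.7,"gripper":-1},{"wx":0,"wy":0,"wz":31,"tx":0,"ty":0,"tz":0.9,"gripper":-1}]' 20
python3 -c "
from h import *
o=get_obs();print(o['wrist_torque'],o['force'],o['tool_rot'],o['qpos'])"
```

```text
time_s: 8.13
tool_pos: [0.5366, 0.0961, 0.1062]
tool_rot: [179.9, -0.1, 87.3]
force: [0.0, 1.9, -0.4]
grip_width: 0.012
grasp_force: 20.0
time_s: 8.55
tool_pos: [0.5369, 0.096, 0.1053]
tool_rot: [180.0, -0.1, 56.3]
force: [0.9, 1.9, -0.3]
grip_width: 0.0119
grasp_force: 20.0
time_s: 8.97
tool_pos: [0.5372, 0.0957, 0.1045]
tool_rot: [-180.0, -0.2, 25.3]
force: [1.8, 1.1, 0.1]
grip_width: 0.0121
grasp_force: 20.0
[ 0.34810793 -0.24270671  0.01594208] [1.81375603 1.1292322  0.07826301] [-1.79984090e+02 -1.55844017e-01  2.52945209e+01] [-40.91028822  11.70617234  31.30509826 107.44856234  -6.88691729
  62.53506845 -71.66987539]
```

Half done, with yaw 25.3° (bolt ≈ −174°). I'll open, lift, turn back 180° and regrip.

```bash
python3 -m creep '[{"wx":0,"wy":0,"wz":0,"tx":0,"ty":0,"tz":0,"gripper":0.2},{"wx":0,"wy":0,"wz":0,"tx":0,"ty":0,"tz":0,"gripper":0.2},{"wx":0,"wy":0,"wz":0,"tx":0,"ty":0,"tz":0,"gripper":0.2},{"wx":0,"wy":0,"wz":0,"tx":0,"ty":0,"tz":0,"gripper":0.2},{"wx":0,"wy":0,"wz":0,"tx":0,"ty":0,"tz":-15,"gripper":0.2}]'
python3 -m creep '[{"wx":0,"wy":0,"wz":0,"tx":0,"ty":0,"tz":-20,"gripper":0.2},{"wx":0,"wy":0,"wz":-7,"tx":0,"ty":0,"tz":-35,"gripper":0.2},{"wx":0,"wy":0,"wz":-14,"tx":0,"ty":0,"tz":-35,"gripper":0.2},{"wx":0,"wy":0,"wz":-21,"tx":0,"ty":0,"tz":-35,"gripper":0.2},{"wx":0,"wy":0,"wz":-28,"tx":0,"ty":0,"tz":-35,"gripper":0.2}]'
python3 -m creep '[{"wx":0,"wy":0,"wz":-7,"tx":0,"ty":0,"tz":0,"gripper":0.2},{"wx":0,"wy":0,"wz":-14,"tx":0,"ty":0,"tz":0,"gripper":0.2},{"wx":0,"wy":0,"wz":-21,"tx":0,"ty":0,"tz":0,"gripper":0.2},{"wx":0,"wy":0,"wz":-28,"tx":0,"ty":0,"tz":0,"gripper":0.2},{"wx":0,"wy":0,"wz":-35,"tx":0,"ty":0,"tz":0,"gripper":0.2}]'
python3 -m creep '[{"wx":0,"wy":0,"wz":-7,"tx":0,"ty":0,"tz":0,"gripper":0.2},{"wx":0,"wy":0,"wz":-14,"tx":0,"ty":0,"tz":0,"gripper":0.2},{"wx":0,"wy":0,"wz":-21,"tx":0,"ty":0,"tz":0,"gripper":0.2},{"wx":0,"wy":0,"wz":-28,"tx":0,"ty":0,"tz":0,"gripper":0.2},{"wx":0,"wy":0,"wz":-35,"tx":0,"ty":0,"tz":0,"gripper":0.2}]'
python3 -m creep '[{"wx":0,"wy":0,"wz":-7,"tx":0,"ty":0,"tz":0,"gripper":0.2},{"wx":0,"wy":0,"wz":-14,"tx":0,"ty":0,"tz":0,"gripper":0.2},{"wx":0,"wy":0,"wz":-21,"tx":0,"ty":0,"tz":0,"gripper":0.2},{"wx":0,"wy":0,"wz":-28,"tx":0,"ty":0,"tz":0,"gripper":0.2},{"wx":0,"wy":0,"wz":-35,"tx":0,"ty":0,"tz":0,"gripper":0.2}]'
python3 -m creep '[{"wx":0,"wy":0,"wz":-7,"tx":0,"ty":0,"tz":0,"gripper":0.2},{"wx":0,"wy":0,"wz":-14,"tx":0,"ty":0,"tz":0,"gripper":0.2},{"wx":0,"wy":0,"wz":-21,"tx":0,"ty":0,"tz":0,"gripper":0.2},{"wx":0,"wy":0,"wz":-28,"tx":0,"ty":0,"tz":0,"gripper":0.2},{"wx":0,"wy":0,"wz":-35,"tx":0,"ty":0,"tz":0,"gripper":0.2}]'
python3 -m creep '[{"wx":0,"wy":0,"wz":-6,"tx":0,"ty":0,"tz":0,"gripper":0.2},{"wx":0,"wy":0,"wz":-12,"tx":0,"ty":0,"tz":0,"gripper":0.2},{"wx":0,"wy":0,"wz":-12,"tx":0,"ty":0,"tz":0,"gripper":0.2}]'
python3 - <<'E'
from h import *
for c in ("scene",):
    p,X=cloud(c); cv2.imwrite("pics/s4.png",cv2.resize(p[150:290,240:420,::-1],None,fx=4,fy=4))
    P=X.reshape(-1,3); n=np.hypot(P[:,0]-.534,P[:,1]-.095); a=(n<.03)&(P[:,2]>.108)&(P[:,2]<.13)
    print(P[a].mean(0),rect(P[a]),np.percentile(P[a][:,2],95))
E
```

```text
time_s: 9.38
tool_pos: [0.5341, 0.0938, 0.1167]
tool_rot: [-180.0, 0.3, 25.6]
force: [-0.4, 0.1, -0.4]
grip_width: 0.0373
grasp_force: 0.0
time_s: 9.8
tool_pos: [0.5364, 0.0943, 0.1545]
tool_rot: [180.0, -0.0, 54.0]
force: [-0.4, -0.4, -0.8]
grip_width: 0.0518
grasp_force: 0.0
time_s: 10.22
tool_pos: [0.5362, 0.0942, 0.154]
tool_rot: [-180.0, 0.0, 89.0]
force: [0.3, -0.4, 0.6]
grip_width: 0.0521
grasp_force: 0.0
time_s: 10.63
tool_pos: [0.5362, 0.0942, 0.154]
tool_rot: [-180.0, 0.0, 124.0]
force: [-0.6, 0.7, -0.6]
grip_width: 0.0521
grasp_force: 0.0
time_s: 11.05
tool_pos: [0.5362, 0.0942, 0.154]
tool_rot: [-180.0, -0.0, 159.0]
force: [-0.4, -0.4, 0.1]
grip_width: 0.0522
grasp_force: 0.0
time_s: 11.47
tool_pos: [0.5362, 0.0941, 0.154]
tool_rot: [-180.0, -0.0, -166.0]
force: [-1.3, 0.1, 0.2]
grip_width: 0.0518
grasp_force: 0.0
time_s: 11.72
tool_pos: [0.5362, 0.0942, 0.154]
tool_rot: [-180.0, -0.0, -154.3]
force: [-0.3, 0.4, -0.1]
grip_width: 0.0521
grasp_force: 0.0
[0.53120282 0.09072148 0.1198397 ] (array([533.8,  94.3]), array([46.1, 12.7]), 26.5) 0.12745153696867553
```

View pics/s4.png

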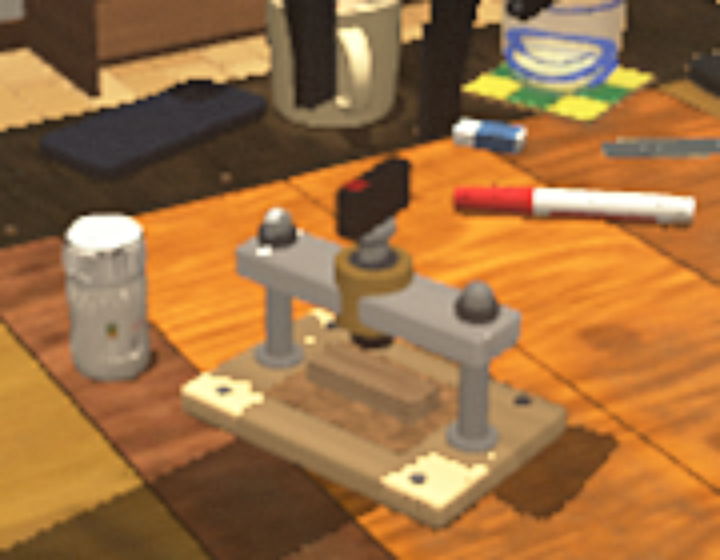

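The bar stands half a turn on, with its red end now facing near at (355,185), heading about 206°, top ≈ 0.127. I'll go down 49.5 mm and regrip.

```bash
python3 -m creep '[{"wx":0,"wy":0,"wz":0,"tx":0,"ty":1.2,"tz":20,"gripper":0.2},{"wx":0,"wy":0,"wz":0,"tx":0,"ty":1.2,"tz":35,"gripper":0.2},{"wx":0,"wy":0,"wz":0,"tx":0,"ty":1.2,"tz":45,"gripper":0.2},{"wx":0,"wy":0,"wz":0,"tx":0,"ty":1.2,"tz":49.5,"gripper":0.2},{"wx":0,"wy":0,"wz":0,"tx":0,"ty":1.2,"tz":49.5,"gripper":-1}]' 20
python3 -m creep '[{"wx":0,"wy":0,"wz":0,"tx":0,"ty":0,"tz":0,"gripper":-1},{"wx":0,"wy":0,"wz":0,"tx":0,"ty":0,"tz":0,"gripper":-1},{"wx":0,"wy":0,"wz":0,"tx":0,"ty":0,"tz":0,"gripper":-1},{"wx":0,"wy":0,"wz":0,"tx":0,"ty":0,"tz":0,"gripper":-1},{"wx":0,"wy":0,"wz":0,"tx":0,"ty":0,"tz":0,"gripper":-1}]' 20
python3 -m creep '[{"wx":0,"wy":0,"wz":0,"tx":0,"ty":0,"tz":0,"gripper":-1},{"wx":0,"wy":0,"wz":0,"tx":0,"ty":0,"tz":0,"gripper":-1},{"wx":0,"wy":0,"wz":0,"tx":0,"ty":0,"tz":0,"gripper":-1},{"wx":0,"wy":0,"wz":0,"tx":0,"ty":0,"tz":0,"gripper":-1},{"wx":0,"wy":0,"wz":0,"tx":0,"ty":0,"tz":0,"gripper":-1}]' 20
python3 -m creep '[{"wx":0,"wy":0,"wz":6,"tx":0,"ty":0,"tz":0.2,"gripper":-1},{"wx":0,"wy":0,"wz":12,"tx":0,"ty":0,"tz":0.3,"gripper":-1},{"wx":0,"wy":0,"wz":18,"tx":0,"ty":0,"tz":0.5,"gripper":-1},{"wx":0,"wy":0,"wz":24,"tx":0,"ty":0,"tz":0.7,"gripper":-1},{"wx":0,"wy":0,"wz":30,"tx":0,"ty":0,"tz":0.8,"gripper":-1}]' 20
python3 -c "
from h import *
o=get_obs();print(o['wrist_torque'],o['force'],o['tool_rot'],o['qpos'])"
```

```text
time_s: 12.18
tool_pos: [0.535, 0.0953, 0.1035]
tool_rot: [180.0, -0.1, -154.5]
force: [-0.1, 0.7, 0.2]
grip_width: 0.0499
grasp_force: 0.0
time_s: 12.6
tool_pos: [0.5361, 0.0957, 0.1051]
tool_rot: [-180.0, 0.1, -154.5]
force: [0.1, 0.7, 1.0]
grip_width: 0.0202
grasp_force: 0.0
time_s: 13.02
tool_pos: [0.5362, 0.0953, 0.1049]
tool_rot: [-180.0, 0.0, -154.5]
force: [1.2, -0.9, 1.1]
grip_width: 0.0121
grasp_force: 20.0
time_s: 13.43
tool_pos: [0.5361, 0.0955, 0.104]
tool_rot: [180.0, 0.1, 175.2]
force: [1.2, -1.0, 1.2]
grip_width: 0.0118
grasp_force: 20.0
[-0.22353789 -0.27009016 -0.01417295] [ 1.24768373 -0.96082807  1.23176857] [1.79993820e+02 5.02158048e-02 1.75245207e+02] [-31.35180771  11.00175804  20.46738796 107.21402783  -4.30644478
  62.47967104  76.00451104]
```

```bash
python3 -m creep '[{"wx":0,"wy":0,"wz":6,"tx":0,"ty":0,"tz":0.2,"gripper":-1},{"wx":0,"wy":0,"wz":12,"tx":0,"ty":0,"tz":0.3,"gripper":-1},{"wx":0,"wy":0,"wz":18,"tx":0,"ty":0,"tz":0.5,"gripper":-1},{"wx":0,"wy":0,"wz":24,"tx":0,"ty":0,"tz":0.7,"gripper":-1},{"wx":0,"wy":0,"wz":31,"tx":0,"ty":0,"tz":0.9,"gripper":-1}]' 20
python3 -m creep '[{"wx":0,"wy":0,"wz":6,"tx":0,"ty":0,"tz":0.2,"gripper":-1},{"wx":0,"wy":0,"wz":12,"tx":0,"ty":0,"tz":0.3,"gripper":-1},{"wx":0,"wy":0,"wz":18,"tx":0,"ty":0,"tz":0.5,"gripper":-1},{"wx":0,"wy":0,"wz":24,"tx":0,"ty":0,"tz":0.7,"gripper":-1},{"wx":0,"wy":0,"wz":31,"tx":0,"ty":0,"tz":0.9,"gripper":-1}]' 20
python3 -m creep '[{"wx":0,"wy":0,"wz":6,"tx":0,"ty":0,"tz":0.2,"gripper":-1},{"wx":0,"wy":0,"wz":12,"tx":0,"ty":0,"tz":0.3,"gripper":-1},{"wx":0,"wy":0,"wz":18,"tx":0,"ty":0,"tz":0.5,"gripper":-1},{"wx":0,"wy":0,"wz":24,"tx":0,"ty":0,"tz":0.7,"gripper":-1},{"wx":0,"wy":0,"wz":31,"tx":0,"ty":0,"tz":0.9,"gripper":-1}]' 20
python3 -m creep '[{"wx":0,"wy":0,"wz":6,"tx":0,"ty":0,"tz":0.2,"gripper":-1},{"wx":0,"wy":0,"wz":12,"tx":0,"ty":0,"tz":0.3,"gripper":-1},{"wx":0,"wy":0,"wz":18,"tx":0,"ty":0,"tz":0.5,"gripper":-1},{"wx":0,"wy":0,"wz":24,"tx":0,"ty":0,"tz":0.7,"gripper":-1},{"wx":0,"wy":0,"wz":31,"tx":0,"ty":0,"tz":0.9,"gripper":-1}]' 20
python3 -m creep '[{"wx":0,"wy":0,"wz":6,"tx":0,"ty":0,"tz":0.2,"gripper":-1},{"wx":0,"wy":0,"wz":12,"tx":0,"ty":0,"tz":0.3,"gripper":-1},{"wx":0,"wy":0,"wz":18,"tx":0,"ty":0,"tz":0.5,"gripper":-1},{"wx":0,"wy":0,"wz":24,"tx":0,"ty":0,"tz":0.7,"gripper":-1},{"wx":0,"wy":0,"wz":24,"tx":0,"ty":0,"tz":0.7,"gripper":-1}]' 20
python3 -m creep '[{"wx":0,"wy":0,"wz":0,"tx":0,"ty":0,"tz":0,"gripper":-1},{"wx":0,"wy":0,"wz":0,"tx":0,"ty":0,"tz":0,"gripper":-1},{"wx":0,"wy":0,"wz":0,"tx":0,"ty":0,"tz":0,"gripper":-1}]' 20
python3 - <<'E'
from h import *
o=get_obs();print(o['wrist_torque'],o['force'],o['tool_rot'],o['qpos'])
p,X=cloud("scene"); cv2.imwrite("pics/s5.png",cv2.resize(p[150:290,240:420,::-1],None,fx=4,fy=4))
E
```

```text
time_s: 13.85
tool_pos: [0.5362, 0.0957, 0.1032]
tool_rot: [179.9, 0.0, 144.2]
force: [1.8, -0.1, 1.2]
grip_width: 0.0121
grasp_force: 20.0
time_s: 14.27
tool_pos: [0.5364, 0.0959, 0.1023]
tool_rot: [179.9, 0.0, 113.2]
force: [1.9, 0.2, 1.3]
grip_width: 0.0118
grasp_force: 20.0
time_s: 14.68
tool_pos: [0.5366, 0.0959, 0.1015]
tool_rot: [179.9, -0.0, 82.3]
force: [2.4, 0.8, 1.0]
grip_width: 0.0117
grasp_force: 20.0
time_s: 15.1
tool_pos: [0.5368, 0.0958, 0.1006]
tool_rot: [179.9, -0.1, 51.2]
force: [3.2, -1.1, 0.3]
grip_width: 0.0116
grasp_force: 20.0
time_s: 15.52
tool_pos: [0.537, 0.0956, 0.0999]
tool_rot: [179.9, -0.1, 27.4]
force: [3.4, -1.3, 0.3]
grip_width: 0.0117
grasp_force: 20.0
time_s: 15.77
tool_pos: [0.5369, 0.0956, 0.1]
tool_rot: [179.9, -0.1, 27.6]
force: [5.3, -0.4, -0.9]
grip_width: 0.0113
grasp_force: 20.0
[-0.22521813 -0.97070707 -0.00555312] [ 5.34191703 -0.44461225 -0.94083352] [ 1.79946867e+02 -1.44376399e-01  2.76499152e+01] [-45.87214091  12.58443291  37.00030481 107.89094196  -8.52527901
  62.10909405 -67.89850456]
```

View pics/s5.png

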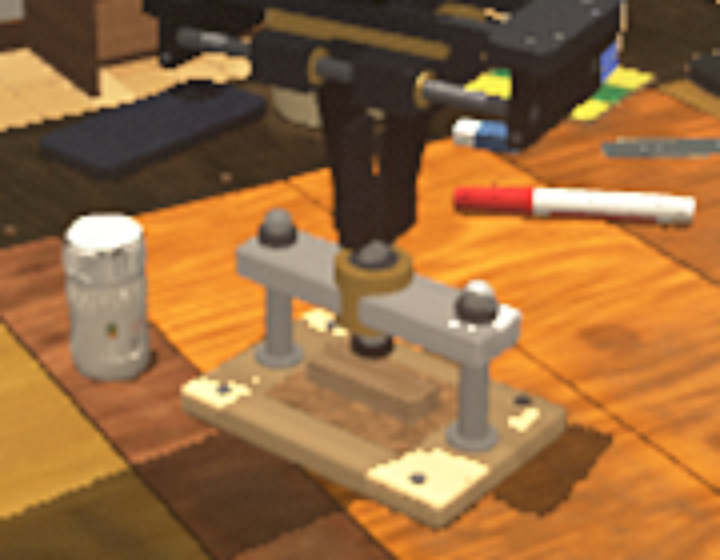

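The bolt has been turned forward 363° in total. The bar is gripped close above the boss, the bolt foot shows lower at (372,342), the bottle is untouched at (105,295), and everything is still. Handing in.

```bash
python3 -c "
from cell import env
print(env.sign_off())"
```

```text
the job is handed in; nothing more can be done
None
```

The job is handed in: I turned the bolt backward until it dropped into the thread, then forward about 363° (one full turn), and finished still gripping the bar with the bolt at rest and the glue bottle untouched.

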